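Put a solenoid on test: seat it in the tester's tray and latch the tray in

TASK

Put the loose blue-wrapped solenoid from the green mat on test: set it down, without dropping it, into the raised tray of the sloping tester, flat between the yellow guides with its brass lugs over the contact block, and then push the tray in until its push-push latch catches. Let go and make sure that the tray has stayed in with the solenoid still seated; leave the other solenoids and things on the bench where they are.

Things in the scene. Friction and masses are not known exactly. Their poses are not given: they have to be found in the camera images.
- coil_blue_mid (a point): Centre (half-way up) of the solenoid to test: zinc U-bracket 56 mm long (x), 34 wide (y), 34 high (z), about 0.22 kg, open on top where its light-blue winding shows. Grip it across y by its two flat side plates. x points to its lugs, z up. It stands upright on a thin green mat level with the bench, in one of the three solenoids' places, its x within 0.8 rad of the robot's x.
- coil_blue: The same solenoid; origin at the centre of its underside, same axes. At its -x end an ivory and steel plunger sticks out 13 mm (12 mm thick, 11 to 24 mm above the underside).
- coil_blue_lugs (a point): Tips of the blue solenoid's two brass lugs, which stick out 7 mm at its +x end: 35 mm along x from its centre, 28.5 mm above its underside.
- tester: Grey console fixed on the bench, 250 mm wide (y), 210 deep (x), 36 high in front, 157 at the back; origin at the centre of its underside, x away from its front, z up. Its panel, 30 degrees from level, faces the mat and half the robot (yaw 0.85 to 1.45). The tray slides in and out square to the panel. Knob, posts and display (under 20 mm high) stand on the +y half, 65 mm or more from the nest's centre.
- tray_nest (a point): Centre of the nest's flat floor in the tray, moving with it. z out of the panel (30 degrees from vertical, leaning to the front), x up the slope, y across. Four yellow corner guides, 8 mm high with lips flaring outwards up to 12 mm, leave 60 (x) by 38 mm (y) for the bracket; between them the long sides are open over 48 mm for the fingers. A seated solenoid's centre is 17 mm above.
- contact_block (a point): Centre of the top of the tan contact block on the tray, at the nest's upper end (+x): 10 mm (x) by 46 mm (y), 23 mm above the nest's floor; same axes, moves with the tray. The lugs of a seated solenoid lie just above it, so x of the solenoid points along x of the nest; it goes in only this way round.
- tray_thumb (a point): Centre of the top of the red ribbed thumb plate on the tray's lower end, for pushing: 26 mm (x) by 46 mm (y), level with the nest's floor (1 mm above it), same axes, 52 mm down the slope from the nest's centre. It stands about 27 mm over the panel when the tray is out, 9 mm when latched, 3 mm at the stop. Moves with the tray.
- tray (a joint): Travel of the tray into the tester (m), along -z of the nest: 0 out (start), 0.018 latched, 0.024 at the stop. The spring pushes out with 5 N at 0, 10 N at the stop; speed adds 1 N per 50 mm/s. Pressed past about 0.0215 the latch catches; let go, it backs to 0.018 and stays. Pressed less, it comes right out again. Pressing the latched tray to the stop once more lets it out.
- coil_orange_mid (a point): A solenoid with an orange winding. Same bracket, plunger and lugs as the blue one, on the same mat. Not wanted: leave it. Point at its centre, 17 mm above its underside; x axis towards its lugs, z up.
- coil_white_mid (a point): A solenoid with a white winding. Same bracket, plunger and lugs as the blue one, on the same mat. Not wanted: leave it. Point at its centre, 17 mm above its underside; x axis towards its lugs, z up.
- screwdriver: Loose screwdriver with an orange handle, 200 mm long, lying on the bench near the robot. Origin on the bench under its middle. Bystander.
- solder_reel: Loose steel-grey reel standing on end, 54 mm across and 40 mm high. Origin at the centre of its underside. Bystander.
- cleaner_can: Loose blue spray can with a white band and a red cap, 52 mm across and 160 mm high. Origin at the centre of its underside. Bystander.
- brush: Loose small brush, 170 mm long, lying on the bench. Origin under its middle. Bystander.
Mind the look-alikes: they are no part of the job. What is shaped like the coil_blue but black or purple is not meant.

How it is judged:
By the outcome, as a careful person would: the job done as asked, in the order asked, and still so for the second after the job is handed in, with the robot touching nothing.
It also fails if it takes over 50 s, if anything falls off the work surface, if the arm or the gripper's body presses on something with over 40 N, if the wrist force passes 120 N, or if a joint passes its speed limit or range.

ROBOT

A 7-joint arm with a two-finger parallel gripper is mounted at the origin on the work surface. World frame = base frame: x ahead of the robot, y to its left, z up, the work surface at z = 0. Lengths are in mm, angles in degrees, forces in N, time in s.
With the tool pointing down it reaches from about 425 to 925 mm from the base axis. Payload 6.8 kg.
Tool frame: the origin (TCP) lies at the very end of the fingers, on their centre line; the grasp point (between the pads) lies 19 mm behind it; z points along the fingers, y is the direction in which the jaws open and shut (so a half turn about z gives the same grasp; the last joint's range is limited). The gripper opens to 85 mm and grips with 20 to 120 N. Pads are 22 mm wide; open, the fingers measure 114 mm over their backs; the gripper's body (76 mm by 85 mm) begins 54 mm behind the grasp point. The pads swing forward as they close: fully open they stand 13 mm farther back than shut.
Start: joints at [62.103, 27.33, 1.283, 89.118, -0.659, 63.558, -4.761], TCP at [249.629, -627.162, 231.308] pointing down, gripper open.
Joint ranges: [-169.35, 169.35], [-19.33, 120.38], [-80.79, 83.38], [13.8, 139.57], [-78.32, 258.32], [9.67, 109.79], [-169.56, 169.56]. Speed limits (degrees/s): [136.94, 136.94, 180, 180, 180, 180, 180].

INTERFACE

Orientations are given as [roll, pitch, yaw] about the fixed x, y, z axes, in that order (R = Rz(yaw) Ry(pitch) Rx(roll)).
In Python, from workcell import sense, camera, calibration, finish_job gives the robot as it stands.
- The arm moves only by the tool play_rows, never from a script. Its argument "rows" is a list of rows, each a list of 7 numbers: the closure, from -1 (fully open) to 1 (shut), then the shift along the tool's x, y, z in m, then the turn, a rotation vector about the tool's x, y, z in degrees. In form: [[grip, tx, ty, tz, ax, ay, az], ...]. A call has 1 to 10 rows; each row shifts and turns the pose as measured when the row begins, along the tool's axes as they then stand; what a row does not reach is not made up. A row lasts 1/12 s, in which the tool goes at most 41.7 mm and 7.16 degrees, less where a joint would pass 70% of its speed; a pose out of reach is approached as far as the arm can. A call is refused whole if a number of a shift passes 0.0417 or a number of a turn 7.16, either way. A call with a gripper value outside its range is refused whole. The fingers move at their own pace and stop on an object; "newtons" is the grip in N (left out, the last holds). Time passes only in rows, so rows that do not move let the fingers close. It gives the time, the measured TCP pose, the force and the opening at its end, in the units of the state.
- sense(): the state, without advancing time (a new reading comes with each control period).
- camera(name): name is "scene" or "top"; returns (picture, depth): 400x640x3 uint8, red, green, blue; 400x640 float32, mm along the optical axis (not along the pixel's ray), 0 where there is no reading.
- calibration(name): a dict with "fovy" (degrees; the focal length in pixels is half the picture's height over the tangent of half this angle, whatever the lens; pixels are square), "cx", "cy" (the principal point, pixels), "xyz" and "rotation" of the camera in the world. Camera axes: x right, y down, z forward; pixel columns grow to the right and rows downward; lengths in mm; the calibration is good to about 2 mm. A picture is of the moment at which its call begins. calibration takes no time and is no camera call.
- finish_job(): hands the job in, once; it reports no verdict.
The state is a dict: "time_s": time; "q": joint angles; "joint_velocities": joint speeds; "tau": joint torques, N m; "position": TCP position; "tool_rot": TCP orientation; "ft_force": force on the tool from outside, world axes, zero at the start; "wrist_torque": the same for the moment, N m; "gripper_width": finger opening in mm.
Only numpy, scipy, OpenCV 4.12 (cv2) and the standard library are available. Lean on these libraries where they do the work, as an engineer would, in place of code of your own. Each camera call takes 0.05 s, during which the arm holds its last target. There are 200 camera calls.

## Working session

There is one attempt and no reset: what is moved stays moved. The work goes in short steps, Python scripts to look and compute and a tool call to move; the robot and the scene stay as the last step left them, time stands still between calls to the robot, and variables do not carry over. Pictures are saved under pics/ and viewed, about 8 in all and at most 12, crops included, and the job is handed in when it is done.

Besides the shell and the picture viewer there is one more tool, called after "Request:" by a JSON object that holds its "method" and its "body", one argument or row to a line. play_rows: Moves the arm, as the interface text tells. Its arguments: {"type":"object","properties":{"rows":{"type":"array","items":{"type":"array","items":{"type":"number"}}},"newtons":{"type":"number"}},"required":["rows"]}

```bash
mkdir -p pics
cat > h.py <<'E'
import numpy as np, cv2
from workcell import sense, camera, calibration, finish_job
from scipy.spatial.transform import Rotation as R
def cloud(name):
    p,d=camera(name); c=calibration(name)
    f=p.shape[0]/2/np.tan(np.radians(c['fovy'])/2)
    v,u=np.mgrid[:p.shape[0],:p.shape[1]]
    P=np.stack([(u-c['cx'])/f*d,(v-c['cy'])/f*d,d],-1)
    rot=np.array(c['rotation'])
    if rot.shape!=(3,3): print('rot',rot)
    W=P@rot.T+np.array(c['xyz']); W[d==0]=np.nan
    return p,d,W
def save(n,p): cv2.imwrite('pics/'+n,cv2.cvtColor(p,cv2.COLOR_RGB2BGR))
E
python3 - <<'E'
from h import *
print(sense())
for n in('scene','top'):
    print(calibration(n)); p,d,W=cloud(n); save(n+'0.png',p); np.savez('%s0.npz'%n,p=p,W=W,d=d)
E
```

```text
{'time_s': 0.0, 'q': array([62.10267906, 27.37513683,  1.28081838, 89.17574188, -0.65969195,
       63.55729469, -4.76063149]), 'joint_velocities': array([-0.0730893 , -0.02693364,  0.04903833, -0.08744344,  0.06989663,
       -0.10757276, -0.01866024]), 'tau': array([-7.90274044e-04, -5.96464348e+01,  1.60737164e+00, -2.81205654e+01,
        1.23586552e-02,  9.30147566e-03, -6.49811852e-06]), 'position': array([ 249.39382287, -626.63029258,  230.35263204]), 'tool_rot': array([-1.79899428e+02,  7.11685352e-03,  2.17044590e+01]), 'ft_force': array([-0.95167992,  0.13794883,  0.05786183]), 'wrist_torque': array([ 0.00856097, -0.00475004, -0.06305853]), 'gripper_width': 85.38282514055294}
{'fovy': 53.039484553038406, 'cx': 316.84078362223624, 'cy': 197.18605757411055, 'xyz': array([858.08361865, 266.52745059, 989.22423802]), 'rotation': array([-150.31829309,   -0.28120091,  140.96100396])}
rot [-150.31829309   -0.28120091  140.96100396]Traceback (most recent call last):
  File "<stdin>", line 4, in <module>
  File "h.py", line 11, in cloud
    W=P@rot.T+np.array(c['xyz']); W[d==0]=np.nan
      ~~~~~~~^~~~~~~~~~~~~~~~~~~
ValueError: operands could not be broadcast together with shapes (400,640) (3,)
```

```bash
sed -i "s/    if rot.shape.*/    rot=R.from_euler('xyz',rot,degrees=True).as_matrix()/" h.py
python3 - <<'E'
from h import *
for n in('scene','top'):
    print(calibration(n)); p,d,W=cloud(n); save(n+'0.png',p); np.savez('%s0.npz'%n,p=p,W=W,d=d)
    for uv in((100,300),(200,200),(300,350),(250,500)): print(uv,p[uv],W[uv].round())
E
```

```text
{'fovy': 53.039484553038406, 'cx': 316.84078362223624, 'cy': 197.18605757411055, 'xyz': array([858.08361865, 266.52745059, 989.22423802]), 'rotation': array([-150.31829309,   -0.28120091,  140.96100396])}
(100, 300) [78 78 71] [ 310. -490.   -1.]
(200, 200) [131 129 116] [ 762. -369.   -0.]
(300, 350) [125  37  33] [643. 126.  97.]
(250, 500) [133 131 119] [224. 261.   1.]
{'fovy': 44.45187044873689, 'cx': 314.5956228561722, 'cy': 201.68289164499402, 'xyz': array([ 360.68209921, -125.20578028, 1509.82365219]), 'rotation': array([-173.476589  ,   -1.05355914,  -89.73530201])}
(100, 300) [66 70 70] [ 833. -105.   77.]
(200, 200) [153 153 146] [528. 187.  72.]
(300, 350) [165 163 152] [ 233. -261.   -3.]
(250, 500) [164 160 150] [ 387. -728.   -3.]
```

View pics/scene0.png

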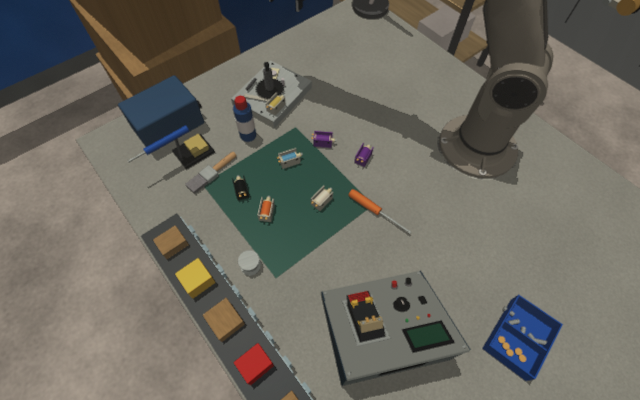

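View pics/top0.png

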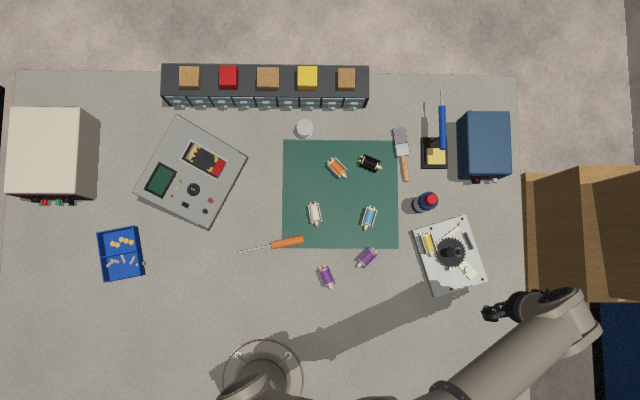

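The scene view shows the blue coil at about (290,158) and the tester at about (390,325), with the tray around (365,315). In the top view they are at (369,217) and (190,170), with the nest around (205,160). Next I'll take enlarged crops and measure.

Run:
```python
from h import *
S=np.load('scene0.npz');T=np.load('top0.npz')
def crop(p,u,v,w,h,k): return cv2.resize(p[v:v+h,u:u+w],(w*k,h*k),interpolation=cv2.INTER_CUBIC)
a=crop(S['p'],265,135,50,50,6);b=crop(S['p'],335,280,60,70,6)
c=crop(T['p'],350,195,50,50,6);d=crop(T['p'],170,125,70,70,6)
im=np.zeros((600,800,3),np.uint8)
im[:300,:300]=a;im[300:600,:300]=c;im[:420//1,300:660]=b[:420]; 
d2=cv2.resize(d,(180,180)); im[420:600,300:480]=d2
save('crops.png',im)
for n,Z,(u0,u1,v0,v1) in(('scene',S,(265,315,135,185)),('top',T,(350,400,195,245))):
    W=Z['W'][v0:v1,u0:u1].reshape(-1,3);p=Z['p'][v0:v1,u0:u1].reshape(-1,3).astype(int)
    m=np.isfinite(W[:,2])
    g=W[m&(W[:,2]<8)]; print(n,'mat z',np.median(g[:,2]))
    m&=(W[:,2]>22)&(W[:,2]<45); Q=W[m]
    print(len(Q),'top z',np.percentile(Q[:,2],[5,50,95]))
    box=cv2.minAreaRect(Q[:,:2].astype(np.float32)); print(box, Q.mean(0))
    mb=m&(p[:,2]-p[:,0]>25); Q=W[mb]; print('blue',len(Q),Q.mean(0),cv2.minAreaRect(Q[:,:2].astype(np.float32)))
    # brass: yellowish
    mb=np.isfinite(W[:,2])&(W[:,2]>15)&(p[:,0]-p[:,2]>35); print('brass',W[mb].round(),p[mb][:8].tolist())
# tester panel plane from both
for n,Z in(('scene',S),('top',T)):
    W=Z['W'];p=Z['p'].astype(int)
    c=np.nanmedian(W[300:330,400:420] if n=='scene' else W[185:200,165:180],axis=(0,1)); print(n,'panel pt',c)
    m=(np.abs(W[...,0]-c[0])<250)&(np.abs(W[...,1]-c[1])<250)&(W[...,2]>25)&(W[...,2]<190)
    red=m&(p[...,0]-p[...,1]>60)&(p[...,1]<80)
    yel=m&(p[...,0]-p[...,2]>80)&(p[...,1]>120)
    for nm,k in(('red',red),('yel',yel)):
        nl,lab,st,ce=cv2.connectedComponentsWithStats(k.astype(np.uint8))
        for i in range(1,nl):
            if st[i,4]>=4: print(nm,st[i].tolist(),W[lab==i].mean(0).round(1))
```

```text
scene mat z -0.45238204181868014
243 top z [22.96364785 28.9923778  33.731393  ]
((451.1674499511719, -314.2828674316406), (47.37478256225586, 139.9801788330078), 89.3570785522461) [ 480.98202871 -316.32458168   28.78830381]
blue 74 [ 486.97004129 -315.10363601   28.86344325] ((486.8983154296875, -316.5951232910156), (20.334131240844727, 40.00644302368164), 69.05045318603516)
brass [[ 391. -330.   27.]
 [ 392. -328.   25.]
 [ 392. -324.   29.]
 [ 391. -321.   31.]
 [ 454. -309.   22.]
 [ 461. -309.   24.]
 [ 458. -308.   22.]
 [ 456. -306.   23.]
 [ 453. -305.   21.]
 [ 463. -306.   23.]
 [ 460. -306.   21.]
 [ 457. -304.   20.]
 [ 455. -302.   21.]
 [ 512. -332.   33.]
 [ 509. -333.   30.]
 [ 464. -304.   21.]
 [ 514. -336.   26.]
 [ 514. -331.   31.]
 [ 511. -330.   29.]
 [ 509. -327.   31.]
 [ 517. -332.   28.]
 [ 514. -331.   26.]
 [ 510. -321.   28.]
 [ 516. -318.   32.]
 [ 513. -317.   30.]
 [ 521. -321.   28.]
 [ 520. -317.   32.]
 [ 516. -319.   26.]] [[151, 129, 96], [146, 125, 93], [167, 133, 83], [139, 98, 102], [178, 169, 130], [192, 179, 137], [193, 181, 140], [191, 180,
[... 1057 characters left out ...]
] [535.6 259.9 109.5]
yel [365, 297, 6, 4, 16] [614.8 150.7 111. ]
yel [352, 300, 5, 4, 14] [641.6 137.  110.9]
yel [373, 316, 2, 4, 5] [644.7 193.1 157.8]
yel [417, 316, 2, 3, 4] [556.7 247.8 107.9]
yel [366, 318, 3, 4, 8] [657.5 187.8 157.5]
top panel pt [545.98379606 259.07127457 109.78216366]
red [211, 159, 15, 18, 138] [622.3 132.1  94.8]
red [209, 199, 4, 4, 12] [527.  156.3  69.8]
yel [198, 146, 2, 3, 4] [670.6 180.  144.3]
yel [193, 149, 4, 3, 8] [657.9 187.2 159.1]
yel [191, 154, 4, 3, 8] [644.9 194.  156.3]
yel [214, 156, 4, 6, 16] [643.4 136.8 112.8]
yel [190, 160, 3, 2, 5] [632.2 199.6 142.8]
yel [207, 167, 6, 5, 16] [613.9 152.3 113. ]
yel [175, 188, 3, 2, 4] [556.7 247.5 112.7]
```

View pics/crops.png

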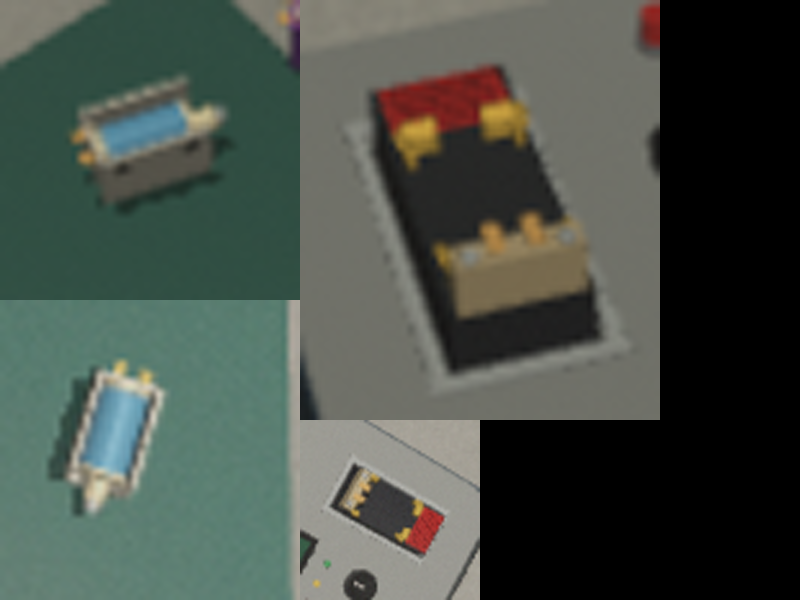

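The crops show the blue coil with its lugs towards +x, at yaw about −17.5° and centre about (486.5, −316). The tray rises towards about 64° yaw, with the red thumb plate at the low end. Next I'll fit the tester frame.

```bash
cat >> h.py <<'E'
def nestR(yaw): return R.from_euler('zy',[0,0]).as_matrix() if 0 else (R.from_euler('z',yaw,degrees=True)*R.from_euler('y',-30,degrees=True)).as_matrix()
def togo(pos,x,z):
    """remaining shift (tool axes, mm) and rotvec (deg) to TCP pos with tool x,z axes"""
    s=sense(); z=np.array(z)/np.linalg.norm(z); x=np.array(x)-np.dot(x,z)*z; x/=np.linalg.norm(x)
    G=np.stack([x,np.cross(z,x),z],1); C=R.from_euler('xyz',s['tool_rot'],degrees=True).as_matrix()
    print('t',round(s['time_s'],2),'pos',s['position'].round(1),'rot',s['tool_rot'].round(1),'F',s['ft_force'].round(1),'w',round(s['gripper_width'],1))
    print('shift mm(tool)',(C.T@(np.array(pos)-s['position'])).round(1),'world',(np.array(pos)-s['position']).round(1),'turn(tool)',np.degrees(R.from_matrix(C.T@G).as_rotvec()).round(2))
E
python3 - <<'E'
from h import *
for n in('scene','top'):
    Z=np.load(n+'0.npz');W=Z['W'];p=Z['p'].astype(int)
    c=np.array([600,190]); rr=np.hypot(W[...,0]-c[0],W[...,1]-c[1])
    b=W[(rr>200)&(rr<260)&(np.abs(W[...,2])<8)]; print(n,'bench z',np.median(b[:,2]))
    m=(rr<190)&(W[...,2]>30)
    Q=W[m]; q=Q[(Q[:,2]<170)]
    box=cv2.minAreaRect(q[:,:2].astype(np.float32)); print('footprint',box)
    for yaw in (None,):
        # plane fit robust
        X=q.copy()
        for _ in range(8):
            A=np.c_[X[:,:2],np.ones(len(X))]; k=np.linalg.lstsq(A,X[:,2],rcond=None)[0]
            r=np.abs(q[:,2]-np.c_[q[:,:2],np.ones(len(q))]@k); X=q[r<6]
        print('plane slope',np.degrees(np.arctan(np.hypot(*k[:2]))),'yaw',np.degrees(np.arctan2(k[1],k[0])),len(X))
    red=(rr<100)&(p[...,0]-p[...,1]>50)&(p[...,1]<85)&(W[...,2]>75)
    rq=W[red]; yaw=np.degrees(np.arctan2(k[1],k[0])); 
    for yw in(yaw,64):
        N=nestR(yw); L=rq@N; bx=cv2.minAreaRect(L[:,:2].astype(np.float32)); print(' yaw',round(yw,2),'red rect',bx,'z',np.median(L[:,2]))
        mid=(L.max(0)+L.min(0))/2; print('  mid world',N@np.r_[mid[:2],np.median(L[:,2])],'panel z',np.median((X@N)[:,2]), 'ext',np.ptp(L,0))
        yel=(rr<100)&(p[...,0]-p[...,2]>70)&(p[...,1]>110)&(W[...,2]>80); Y=W[yel]@N-np.r_[mid[:2],np.median(L[:,2])]
        print('  yel',Y.round().astype(int).tolist())
        tan=(rr<100)&((W@N)[...,2]>np.median(L[:,2])+16)&((W@N)[...,2]<np.median(L[:,2])+30); Y=W[tan]@N-np.r_[mid[:2],np.median(L[:,2])]
        print('  block x',np.percentile(Y[:,0],[2,50,98]),'y',np.percentile(Y[:,1],[2,50,98]),'z',np.median(Y[:,2]),len(Y))
E
```

```text
scene bench z -1.3394114515702995
footprint ((604.8505249023438, 208.0764617919922), (213.59347534179688, 254.85626220703125), 63.20237350463867)
plane slope 30.171985508998045 yaw 63.63831245197832 8964
 yaw 63.64 red rect ((412.43389892578125, -438.6090087890625), (178.61325073242188, 36.08251190185547), 65.12301635742188) z -116.95324051234309
  mid world [583.50614456 181.3178467  108.34193355] panel z -144.01461212457514 ext [ 92.43599492 158.26514533  28.66177084]
  yel [[-12, -40, 13], [-13, -37, 10], [-22, -32, 0], [-10, -34, 12], [-12, -47, 12], [-11, -45, 11], [-14, -42, 8], [-12, -40, 9], [-10, -38, 11], [-11, -36, 9], [-9, -34, 10], [-10, -47, 10], [-9, -45, 11], [-11, -43, 8], [-11, -40, 7], [-10, -38, 7], [-7, -37, 11], [-6, -35, 10], [-5, -33, 11], [-14, -71, 11], [-11, -70, 13], [-12, -67, 12], [-10, -45, 7], [-8, -44, 8], [-8, -41, 7], [-9, -39, 6], [-9, -36, 4], [-4, -36, 9], [-2, -34, 10], [-12, -76, 11], [-12, -74, 10], [-11, -72, 11], [-12, -70, 9], [-11, -68, 9], [-9, -43, 4], [-8, -41, 5], [-8, -39, 4], [-10, -77, 11], [-13, -74, 7], [-11, -72, 8], [-10, -70, 8
[... 4670 characters left out ...]
4], [0, -75, 6], [-3, -76, 5], [-3, -77, 14], [1, -72, 12], [-4, -74, 7], [-5, -74, 12], [62, -35, 9], [58, -37, 5], [56, -38, 7], [0, -68, 7], [-1, -69, 11], [-4, -71, 10], [58, -33, 1], [58, -34, 11], [57, -35, 14], [-1, -66, 5], [-4, -67, 7], [-5, -68, 12], [1, -45, 7], [0, -46, 11], [-2, -47, 13], [0, -42, 8], [-1, -43, 13], [-5, -45, 9], [5, -36, 4], [4, -37, 7], [0, -38, 5], [-2, -40, 7], [-3, -41, 11], [1, -35, 4], [1, -35, 13], [-2, -37, 9], [-5, -38, 7], [-2, -33, -4], [-1, -33, 9], [-8, -35, -6], [53, 50, -24], [54, 54, -23], [52, 53, -20], [49, 51, -24], [51, 55, -20]]
  block x [62.44970256 70.7919499  76.43322474] y [-78.88809178 -55.31335272 -35.15532939] z 22.48258745481911 79
```

Run:
```python
from h import *
a=np.radians(-17.5)
togo([486.5,-316,100],[np.cos(a),np.sin(a),0],[0,0,-1])
yaw=63.35;N=nestR(yaw)
for n in('scene','top'):
    Z=np.load(n+'0.npz');W=Z['W'];p=Z['p'].astype(int); L=W@N
    red=(np.hypot(W[...,0]-622,W[...,1]-132)<45)&(p[...,0]-p[...,1]>50)&(p[...,1]<85)
    r=L[red]; print(n,'red n',red.sum(),'x',np.percentile(r[:,0],[0,2,98,100]).round(1),'y',np.percentile(r[:,1],[0,2,98,100]).round(1),'z',np.median(r[:,2]).round(1), 'mean',r.mean(0).round(1))
    zr=np.median(r[:,2]); c=r.mean(0)
    for nm,lo,hi,xa,xb in(('block',17,28,35,110),('guides',6,14,0,40),('guidesU',6,14,60,100),('floor',-4,4,20,75)):
        h=L[...,2]-zr; m=(h>lo)&(h<hi)&(np.abs(L[...,1]-c[1])<35)&(L[...,0]-c[0]>xa)&(L[...,0]-c[0]<xb)
        q=L[m]; print(' ',nm,len(q),'x',np.percentile(q[:,0],[2,50,98]).round(1),'y',np.percentile(q[:,1],[2,50,98]).round(1),'z',np.median(q[:,2]).round(1))
    X=L[(np.hypot(W[...,0]-605,W[...,1]-208)<100)]; X=X[np.abs(X[:,2]-zr+27)<5]; print('  panel z',np.median(X[:,2]))
```

```text
t 0.15 pos [ 249.4 -626.7  230.5] rot [-179.9    0.    21.7] F [-0.5 -1.   0.1] w 85.4
shift mm(tool) [ 335.2 -200.9  130.8] world [ 237.1  310.7 -130.5] turn(tool) [-8.00e-02  3.00e-02  3.92e+01]
scene red n 145 x [351.  375.8 402.5 403.7] y [-519.5 -518.6 -474.  -472.8] z -118.2 mean [ 388.5 -496.1 -118.4]
  block 140 x [474.2 484.8 489.2] y [-520.2 -497.5 -475.5] z -96.2
  guides 50 x [407.5 411.5 419.4] y [-521.5 -497.9 -473.8] z -108.6
  guidesU 59 x [468.2 487.5 488.5] y [-520.8 -500.5 -474.6] z -107.7
  floor 406 x [410.2 433.4 457.7] y [-523.  -497.9 -472.4] z -119.3
  panel z -145.01798906384008
top red n 142 x [377.  378.1 404.3 406. ] y [-520.2 -518.7 -474.5 -473.5] z -116.5 mean [ 391.2 -496.7 -116.5]
  block 74 x [475.9 484.1 489.9] y [-518.8 -496.1 -475. ] z -94.0
  guides 28 x [403.6 412.  418.1] y [-520.6 -507.  -474.8] z -107.3
  guidesU 22 x [468.4 481.7 489.8] y [-521.5 -504.2 -473.9] z -106.3
  floor 273 x [413.  439.5 464.3] y [-522.2 -497.  -471.7] z -116.9
  panel z -143.1476854496405
```

Request:
{"method": "play_rows", "body": {
  "rows": [
    [-1, 0.033, -0.02, 0.003, 0, 0, 0],
    [-1, 0.033, -0.02, 0.003, 0, 0, 0],
    [-1, 0.033, -0.02, 0.003, 0, 0, 0],
    [-1, 0.033, -0.02, 0.003, 0, 0, 0],
    [-1, 0.033, -0.02, 0.003, 0, 0, 0],
    [-1, 0.033, -0.02, 0.003, 0, 0, 0],
    [-1, 0.033, -0.02, 0.003, 0, 0, 0],
    [-1, 0.033, -0.02, 0.003, 0, 0, 0],
    [-1, 0.033, -0.02, 0.003, 0, 0, 0],
    [-1, 0.033, -0.02, 0.003, 0, 0, 0]
  ],
  "newtons": 40
}}

```text
time_s: 0.98
position: [481.9, -317.4, 195.2]
tool_rot: [180.0, 0.5, 20.4]
ft_force: [0.6, -2.0, 0.7]
gripper_width: 85.5
```

Request:
{"method": "play_rows", "body": {
  "rows": [
    [-1, 0, 0, 0.01, 0, 0, 6.5],
    [-1, 0, 0, 0.01, 0, 0, 6.5],
    [-1, 0, 0, 0.01, 0, 0, 6.5],
    [-1, 0, 0, 0.01, 0, 0, 6.5],
    [-1, 0, 0, 0.01, 0, 0, 6.5],
    [-1, 0, 0, 0.01, 0, 0, 6.5],
    [-1, 0, 0, 0, 0, 0, 0]
  ]
}}

```text
time_s: 1.57
position: [490.4, -302.0, 131.4]
tool_rot: [-179.9, 0.4, -19.1]
ft_force: [-0.4, -0.0, 0.2]
gripper_width: 85.7
```

Run:
```python
from h import *
a=np.radians(-17.5)
togo([486.5,-316,60],[np.cos(a),np.sin(a),0],[0,0,-1])
p,d,W=cloud('top'); save('top1.png',p[170:270,310:440].repeat(5,0).repeat(5,1))
N=nestR(63.35); print((N@[442.3,-497,-118.2]).round(1),(N@[390.3,-497,-117.2]).round(1),N.round(3).tolist())
print(W[np.hypot(W[...,0]-486,W[...,1]+316)<40][:,2].max())
```

```text
t 1.57 pos [ 490.4 -302.   131.4] rot [-179.9    0.4  -19.1] F [-0.4 -0.   0.2] w 85.7
shift mm(tool) [ 1.3 14.6 71.4] world [ -3.9 -14.  -71.4] turn(tool) [-0.09  0.35 -1.61]
[642.5 172.2 118.8] [622.1 131.6  93.7] [[0.388, -0.894, -0.224], [0.774, 0.449, -0.447], [0.5, 0.0, 0.866]]
554.4981022039959
```

Request:
{"method": "play_rows", "body": {
  "rows": [
    [-1, 0.001, 0.007, 0.02, 0, 0.3, -1.6],
    [-1, 0, 0.007, 0.02, 0, 0, 0],
    [-1, 0, 0, 0.02, 0, 0, 0],
    [-1, 0, 0, 0.011, 0, 0, 0],
    [-1, 0, 0, 0, 0, 0, 0]
  ]
}}

```text
time_s: 2.03
position: [490.7, -318.0, 63.1]
tool_rot: [-180.0, -0.4, -16.0]
ft_force: [-0.7, -0.4, 0.3]
gripper_width: 85.4
```

Run:
```python
from h import *
a=np.radians(-17.5)
togo([486.5,-316,7],[np.cos(a),np.sin(a),0],[0,0,-1])
p,d,W=cloud('scene'); q,d,W=cloud('top')
save('v2.png',np.vstack([cv2.resize(p[95:195,230:350],(720,600))[:300*1+300],])[:600])
```

```text
t 2.03 pos [ 490.7 -318.    63.1] rot [-180.    -0.4  -16. ] F [-0.7 -0.4  0.3] w 85.4
shift mm(tool) [-5.  -0.7 56.1] world [ -4.2   2.  -56.1] turn(tool) [-0.03 -0.44  1.49]
```

View pics/v2.png

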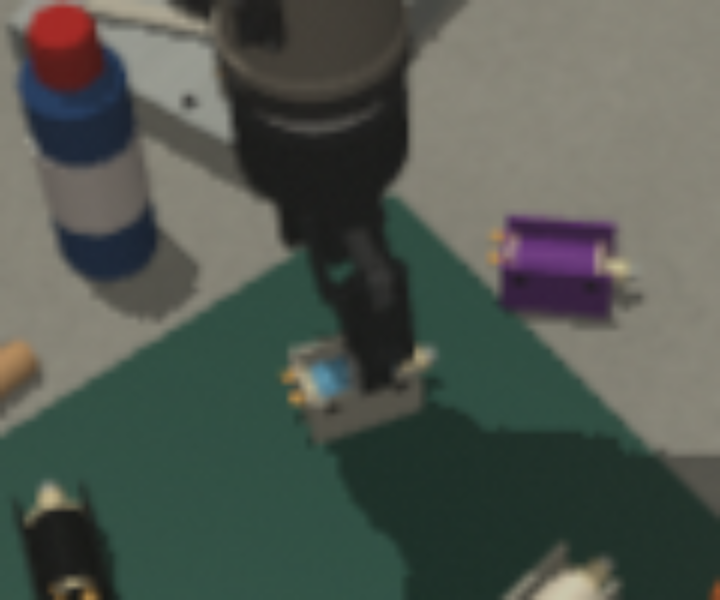

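The gripper straddles the blue coil at about (355,385) in this crop, with the look-alikes clear of it. I'll correct and descend.

Request:
{"method": "play_rows", "body": {
  "rows": [
    [-1, -0.004, 0, 0.012, 0, -0.4, 1.3],
    [-1, 0, 0, 0.012, 0, 0, 0],
    [-1, 0, 0, 0.012, 0, 0, 0],
    [-1, 0, 0, 0.006, 0, 0, 0],
    [-1, 0, 0, 0, 0, 0, 0]
  ]
}}

```text
time_s: 2.55
position: [490.7, -318.0, 22.8]
tool_rot: [180.0, -0.5, -17.3]
ft_force: [-0.3, -0.8, 0.2]
gripper_width: 85.6
```

Run:
```python
from h import *
a=np.radians(-17.5)
togo([486.5,-316,7],[np.cos(a),np.sin(a),0],[0,0,-1])
```

```text
t 2.55 pos [ 490.7 -318.    22.8] rot [180.   -0.5 -17.3] F [-0.3 -0.8  0.2] w 85.6
shift mm(tool) [-4.8 -0.7 15.8] world [ -4.2   2.  -15.8] turn(tool) [ 0.05 -0.53  0.16]
```

Request:
{"method": "play_rows", "body": {
  "rows": [
    [-1, -0.005, -0.001, 0.006, 0, 0, 0],
    [-1, 0, 0, 0.006, 0, -0.4, 0],
    [-1, 0, 0, 0.001, 0, 0, 0],
    [-1, 0, 0, 0, 0, 0, 0]
  ]
}}

```text
time_s: 2.88
position: [485.6, -315.0, 7.8]
tool_rot: [180.0, -0.0, -17.3]
ft_force: [-0.0, -0.2, -0.8]
gripper_width: 85.5
```

Run:
```python
from h import *
a=np.radians(-17.5)
togo([486.5,-316,7],[np.cos(a),np.sin(a),0],[0,0,-1])
```

```text
t 2.88 pos [ 485.6 -315.     7.8] rot [180.   -0.  -17.3] F [-0.  -0.2 -0.8] w 85.5
shift mm(tool) [1.2 0.7 0.8] world [ 0.9 -1.  -0.8] turn(tool) [ 0.03 -0.02  0.2 ]
```

Request:
{"method": "play_rows", "body": {
  "rows": [
    [1, 0.001, 0.001, 0, 0, 0, 0],
    [1, 0, 0, 0, 0, 0, 0],
    [1, 0, 0, 0, 0, 0, 0],
    [1, 0, 0, 0, 0, 0, 0],
    [1, 0, 0, 0, 0, 0, 0],
    [1, 0, 0, 0, 0, 0, 0],
    [1, 0, 0, 0, 0, 0, 0],
    [1, 0, 0, 0, 0, 0, 0]
  ],
  "newtons": 50
}}

```text
time_s: 3.55
position: [487.0, -316.7, 8.8]
tool_rot: [180.0, -0.1, -17.3]
ft_force: [-0.0, 0.1, -1.5]
gripper_width: 33.2
```

Request:
{"method": "play_rows", "body": {
  "rows": [
    [1, 0, 0, -0.01, 0, 0, 0],
    [1, 0, 0, -0.025, 0, 0, 0],
    [1, 0, 0, -0.035, 0, 0, 0],
    [1, 0, 0, -0.035, 0, 0, 0],
    [1, 0, 0, -0.035, 0, 0, 0],
    [1, 0, 0, -0.02, 0, 0, 0],
    [1, 0, 0, 0, 0, 0, 0]
  ]
}}

```text
time_s: 4.13
position: [483.8, -315.1, 176.2]
tool_rot: [-180.0, 0.3, -17.3]
ft_force: [1.3, -0.2, -1.4]
gripper_width: 33.2
```

Run:
```python
from h import *
N=nestR(63.35); C=np.array([642.5,172.2,118.8])
togo(C+N@[0,0,120],N[:,0],-N[:,2])
p,d,W=cloud('scene'); save('v3.png',cv2.resize(p[60:200,200:370],(728,600)))
```

```text
t 4.13 pos [ 483.8 -315.1  176.2] rot [-180.     0.3  -17.3] F [ 1.3 -0.2 -1.4] w 33.2
shift mm(tool) [  -3.5 -453.2  -46.2] world [131.8 433.6  46.5] turn(tool) [ 20.82  25.08 -78.77]
```

View pics/v3.png

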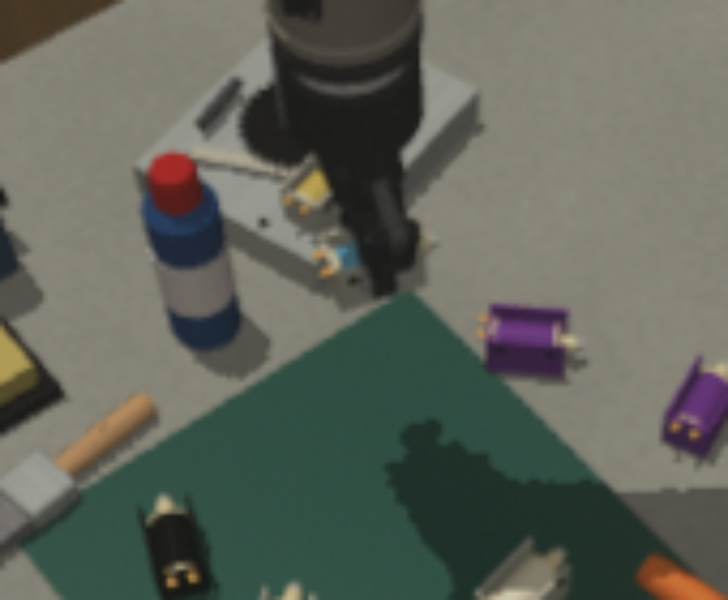

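The blue coil is held and lifted, at about (345,255) in the crop, with the others undisturbed. I'll carry it over to the tester.

Request:
{"method": "play_rows", "body": {
  "rows": [
    [1, 0, -0.02, -0.01, 0, 0, 0],
    [1, 0, -0.035, -0.01, 0, 0, 0],
    [1, 0, -0.035, -0.01, 0, 0, 0],
    [1, 0, -0.035, -0.01, 0, 0, 0],
    [1, 0, -0.035, -0.01, 0, 0, 0],
    [1, 0, -0.035, 0, 0, 0, 0],
    [1, 0, -0.035, 0, 0, 0, 0],
    [1, 0, -0.035, 0, 0, 0, 0],
    [1, 0, -0.02, 0, 0, 0, 0],
    [1, 0, 0, 0, 0, 0, 0]
  ]
}}

```text
time_s: 5.02
position: [562.2, -32.3, 211.3]
tool_rot: [179.8, 1.7, -17.8]
ft_force: [0.1, 0.4, -2.6]
gripper_width: 33.1
```

Request:
{"method": "play_rows", "body": {
  "rows": [
    [1, 0, 0, 0, 0.8, 1, -3.2],
    [1, 0, 0, 0, 1.5, 1.8, -5.6],
    [1, 0, 0, 0, 1.5, 1.8, -5.6],
    [1, 0, 0, 0, 1.5, 1.8, -5.6],
    [1, 0, 0, 0, 1.5, 1.8, -5.6],
    [1, 0, 0, 0, 1.5, 1.8, -5.6],
    [1, 0, 0, 0, 1.5, 1.8, -5.6],
    [1, 0, 0, 0, 1.5, 1.8, -5.6],
    [1, 0, 0, 0, 1.5, 1.8, -5.6],
    [1, 0, 0, 0, 0, 0, 0]
  ]
}}

```text
time_s: 5.85
position: [549.4, -31.7, 192.6]
tool_rot: [-172.7, -16.9, 31.9]
ft_force: [-0.7, -0.3, -2.1]
gripper_width: 33.2
```

Run:
```python
from h import *
N=nestR(63.35); C=np.array([642.5,172.2,118.8])
togo(C+N@[0,0,120],N[:,0],-N[:,2])
```

```text
t 5.85 pos [549.4 -31.7 192.6] rot [-172.7  -16.9   31.9] F [-0.7 -0.3 -2.1] w 33.2
shift mm(tool) [138.5 -90.5  22.1] world [ 66.1 150.2  30.2] turn(tool) [  5.44  10.93 -29.62]
```

Request:
{"method": "play_rows", "body": {
  "rows": [
    [1, 0, 0, -0.01, 1, 2, -5.8],
    [1, 0, 0, -0.01, 1, 2, -5.8],
    [1, 0, 0, -0.01, 1, 2, -5.8],
    [1, 0, 0, -0.01, 1, 2, -5.8],
    [1, 0, 0, -0.01, 1, 2, -5.8],
    [1, 0, 0, 0, 0, 0, 0],
    [1, 0, 0, 0, 0, 0, 0]
  ]
}}

```text
time_s: 6.43
position: [532.2, -50.1, 231.1]
tool_rot: [-178.6, -28.7, 61.7]
ft_force: [-0.4, -0.6, -2.0]
gripper_width: 33.1
```

Run:
```python
from h import *
N=nestR(63.35); C=np.array([642.5,172.2,118.8])
togo(C+N@[0,0,90],N[:,0],-N[:,2])
```

```text
t 6.43 pos [532.2 -50.1 231.1] rot [-178.6  -28.7   61.7] F [-0.4 -0.6 -2. ] w 33.1
shift mm(tool) [161.4  -4.1 127.9] world [ 90.1 182.1 -34.4] turn(tool) [-0.54  1.23 -1.49]
```

Request:
{"method": "play_rows", "body": {
  "rows": [
    [1, 0.025, -0.002, 0, 0, 1.2, -1.5],
    [1, 0.03, -0.002, 0, 0, 0, 0],
    [1, 0.03, 0, 0.01, 0, 0, 0],
    [1, 0.03, 0, 0.02, 0, 0, 0],
    [1, 0.025, 0, 0.025, 0, 0, 0],
    [1, 0.015, 0, 0.02, 0, 0, 0],
    [1, 0, 0, 0.01, 0, 0, 0],
    [1, 0, 0, 0, 0, 0, 0]
  ]
}}

```text
time_s: 7.1
position: [609.8, 122.5, 228.8]
tool_rot: [-178.1, -29.4, 60.9]
ft_force: [0.4, -0.6, -3.1]
gripper_width: 33.2
```

```bash
cat > look.py <<'E'
from h import *
import sys
N=nestR(63.35); C=np.array([642.5,172.2,118.8])
# nest-frame analysis of scene and top: blue winding, brass, plunger, yellow
for n in('scene','top'):
    p,d,W=cloud(n); L=(W-C)@N; q=p.astype(int)
    w=(np.abs(L[...,0])<75)&(np.abs(L[...,1])<45)&(L[...,2]>-5)&(L[...,2]<130)
    b=w&(q[...,2]-q[...,0]>25)
    if b.any(): print(n,'blue',b.sum(),'mean',L[b].mean(0).round(1),'x',np.percentile(L[b][:,0],[2,98]).round(1),'y',np.percentile(L[b][:,1],[2,98]).round(1))
    r=w&(q[...,0]-q[...,1]>50)&(q[...,1]<85); 
    if r.any(): print('  red',r.sum(),L[r].mean(0).round(1))
    cr=p[265:355,325:405] if n=='scene' else p[130:190,165:245]
    save('%s_%s.png'%(sys.argv[1],n),cv2.resize(cr,None,fx=7,fy=6.6,interpolation=cv2.INTER_CUBIC))
E
python3 look.py v4
python3 - <<'E'
from h import *
N=nestR(63.35); C=np.array([642.5,172.2,118.8])
togo(C+N@[0,0,9],N[:,0],-N[:,2])
E
```

```text
red 93 [-53.    0.9  -0.1]
t 7.2 pos [610.3 120.5 230.3] rot [-178.2  -29.4   60.9] F [-0.7  0.6 -1.4] w 33.2
shift mm(tool) [ -1.9   6.9 117.9] world [  30.2   47.7 -103.7] turn(tool) [-0.59  0.53 -2.15]
```

View pics/v4_scene.png

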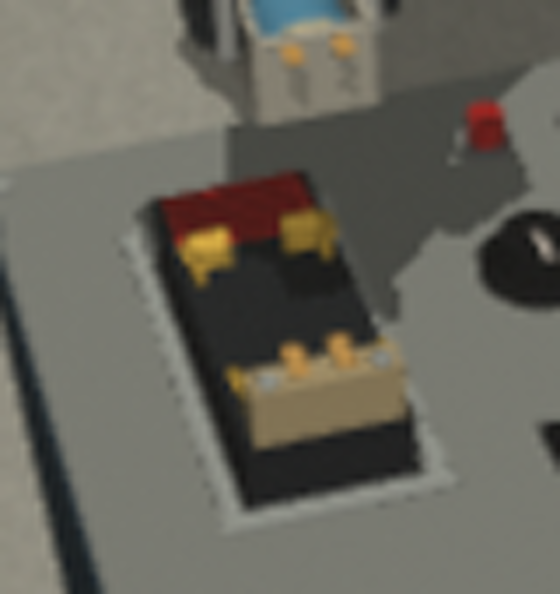

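The held coil is at the top of the crop (310,60), with its lugs facing the contact block and roughly parallel to the tray. I'll correct the yaw and descend to about 36 mm above the nest.

Request:
{"method": "play_rows", "body": {
  "rows": [
    [1, 0, 0.004, 0.01, -0.5, 0.5, -2],
    [1, 0, 0.003, 0.02, 0, 0, 0],
    [1, 0, 0, 0.02, 0, 0, 0],
    [1, 0, 0, 0.015, 0, 0, 0],
    [1, 0, 0, 0, 0, 0, 0],
    [1, 0, 0, 0, 0, 0, 0]
  ]
}}

```text
time_s: 7.7
position: [633.6, 135.4, 174.0]
tool_rot: [179.9, -29.7, 62.1]
ft_force: [0.0, -0.7, -1.4]
gripper_width: 32.9
```

```bash
python3 - <<'E'
from h import *
N=nestR(63.35); C=np.array([642.5,172.2,118.8])
togo(C+N@[0,0,35],N[:,0],-N[:,2])
E
python3 look.py v5
```

```text
t 7.7 pos [633.6 135.4 174. ] rot [179.9 -29.7  62.1] F [ 0.  -0.7 -1.4] w 32.9
shift mm(tool) [ 4.4 -9.  31.2] world [  1.1  21.2 -24.9] turn(tool) [ 0.69  0.34 -1.05]
scene blue 144 mean [-6.1 -9.8 85.5] x [-25.4  12.5] y [-19.7   2. ]
  red 8 [-54.1 -19.   -0.5]
top blue 41 mean [ 8.4 -7.4 86.4] x [-0.6 14.6] y [-20.7   2.7]
```

Request:
{"method": "play_rows", "body": {
  "rows": [
    [1, 0.002, -0.004, 0.005, 0.6, 0.3, -1],
    [1, 0.002, -0.004, 0.005, 0, 0, 0],
    [1, 0, 0, 0, 0, 0, 0],
    [1, 0, 0, 0, 0, 0, 0]
  ]
}}

```text
time_s: 8.13
position: [631.6, 144.9, 170.5]
tool_rot: [179.6, -30.1, 63.4]
ft_force: [0.4, -0.3, -1.5]
gripper_width: 33.0
```

```bash
python3 - <<'E'
from h import *
N=nestR(63.35); C=np.array([642.5,172.2,118.8])
togo(C+N@[0,0,25],N[:,0],-N[:,2])
E
python3 look.py v6
```

```text
t 8.13 pos [631.6 144.9 170.5] rot [179.6 -30.1  63.4] F [ 0.4 -0.3 -1.5] w 33.0
shift mm(tool) [-0.5 -2.7 34.4] world [  5.3  16.1 -30. ] turn(tool) [ 0.4  -0.06  0.01]
scene blue 141 mean [-1.1 -4.  78.8] x [-20.   16.9] y [-13.5   7.7]
  red 13 [-48.3 -20.6   5.4]
top blue 44 mean [13.2 -0.9 80.7] x [ 5.4 19. ] y [-15.   10.2]
```

Request:
{"method": "play_rows", "body": {
  "rows": [
    [1, 0, -0.0025, 0.012, 0.4, 0, 0],
    [1, 0, 0, 0.012, 0, 0, 0],
    [1, 0, 0, 0.004, 0, 0, 0],
    [1, 0, 0, 0, 0, 0, 0],
    [1, 0, 0, 0, 0, 0, 0]
  ]
}}

```text
time_s: 8.65
position: [636.0, 160.5, 143.1]
tool_rot: [-179.9, -30.0, 63.4]
ft_force: [-0.4, -0.4, -3.2]
gripper_width: 33.2
```

```bash
python3 - <<'E'
from h import *
N=nestR(63.35); C=np.array([642.5,172.2,118.8])
togo(C+N@[0.5,0,9],N[:,0],-N[:,2])
E
python3 look.py v7
```

```text
t 8.65 pos [636.  160.5 143.1] rot [-179.9  -30.    63.4] F [-0.4 -0.4 -3.2] w 33.2
shift mm(tool) [-0.1  0.5 18.8] world [  4.6   8.1 -16.3] turn(tool) [-0.09 -0.05  0.01]
scene blue 144 mean [-1.3 -1.1 47. ] x [-20.6  16.6] y [-11.1  11.1]
  red 3 [-19.7 -28.9  40.2]
top blue 40 mean [13.8  1.8 49.3] x [ 6.1 18.9] y [-11.6  12.8]
```

View pics/v7_scene.png

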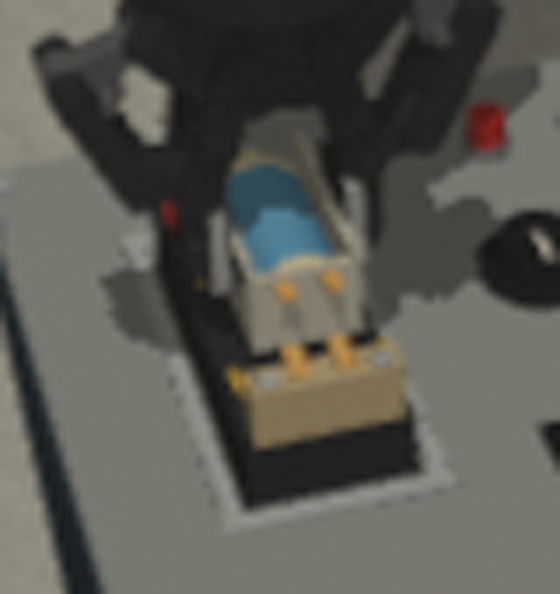

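The coil is centred over the nest, and its lugs at (288,288) and (332,280) line up with the block's contacts. I'll lower it gently.

Request:
{"method": "play_rows", "body": {
  "rows": [
    [1, 0, 0, 0.004, 0, 0, 0],
    [1, 0, 0, 0.004, 0, 0, 0],
    [1, 0, 0, 0.002, 0, 0, 0],
    [1, 0, 0, 0, 0, 0, 0],
    [1, 0, 0, 0, 0, 0, 0]
  ]
}}

```text
time_s: 9.17
position: [639.3, 164.6, 134.8]
tool_rot: [180.0, -30.1, 63.3]
ft_force: [-0.5, -0.1, -1.5]
gripper_width: 33.1
```

Run:
```python
from h import *
N=nestR(63.35); C=np.array([642.5,172.2,118.8])
togo(C+N@[0.5,0,9],N[:,0],-N[:,2]); print('F nest',N.T@sense()['ft_force'])
```

```text
t 9.17 pos [639.3 164.6 134.8] rot [180.  -30.1  63.3] F [-0.5 -0.1 -1.5] w 33.1
shift mm(tool) [-0.4 -0.6  9. ] world [ 1.4  4.  -8. ] turn(tool) [ 0.05 -0.08 -0.  ]
F nest [-1.02910794  0.41196794 -1.18133218]
```

Request:
{"method": "play_rows", "body": {
  "rows": [
    [1, 0, -0.0005, 0.003, 0, 0, 0],
    [1, 0, 0, 0.002, 0, 0, 0],
    [1, 0, 0, 0.001, 0, 0, 0],
    [1, 0, 0, 0, 0, 0, 0],
    [1, 0, 0, 0, 0, 0, 0]
  ]
}}

```text
time_s: 9.58
position: [640.6, 167.8, 129.5]
tool_rot: [179.9, -30.1, 63.4]
ft_force: [0.0, -0.1, -1.6]
gripper_width: 33.1
```

Run:
```python
from h import *
N=nestR(63.35); C=np.array([642.5,172.2,118.8])
togo(C+N@[0.5,0,9],N[:,0],-N[:,2]); print('F nest',N.T@sense()['ft_force'])
```

```text
t 9.58 pos [640.6 167.8 129.5] rot [179.9 -30.1  63.4] F [ 0.  -0.1 -1.6] w 33.1
shift mm(tool) [-0.7 -0.3  2.6] world [ 0.1  0.8 -2.6] turn(tool) [ 0.09 -0.1   0.01]
F nest [-0.82674209 -0.03809778 -1.35077872]
```

Request:
{"method": "play_rows", "body": {
  "rows": [
    [1, 0, 0, 0.001, 0, 0, 0],
    [1, 0, 0, 0.001, 0, 0, 0],
    [1, 0, 0, 0, 0, 0, 0],
    [1, 0, 0, 0, 0, 0, 0]
  ]
}}

```text
time_s: 9.92
position: [641.2, 168.6, 127.7]
tool_rot: [179.9, -30.1, 63.4]
ft_force: [0.2, 0.2, -2.5]
gripper_width: 33.3
```

```bash
python3 - <<'E'
from h import *
N=nestR(63.35); C=np.array([642.5,172.2,118.8])
togo(C+N@[0.5,0,9],N[:,0],-N[:,2]); print('F nest',N.T@sense()['ft_force'])
E
python3 look.py v8
```

```text
t 9.92 pos [641.2 168.6 127.7] rot [179.9 -30.1  63.4] F [ 0.2  0.2 -2.5] w 33.3
shift mm(tool) [-0.6 -0.5  0.6] world [-0.5 -0.  -0.8] turn(tool) [ 0.1 -0.1  0. ]
F nest [-0.99782182 -0.0383475  -2.27131914]
scene blue 147 mean [-0.4 -1.9 28.7] x [-19.7  17.3] y [-12.   10.7]
  red 4 [-61.2  16.3   0. ]
top blue 39 mean [14.7  0.4 30.7] x [ 7.9 20.4] y [-12.5  12. ]
```

Request:
{"method": "play_rows", "body": {
  "rows": [
    [1, 0, 0, 0.001, 0, 0, 0],
    [1, 0, 0, 0.0005, 0, 0, 0],
    [1, 0, 0, 0, 0, 0, 0],
    [1, 0, 0, 0, 0, 0, 0]
  ]
}}

```text
time_s: 10.35
position: [641.6, 168.9, 126.9]
tool_rot: [179.9, -30.1, 63.4]
ft_force: [-2.0, -1.7, 1.3]
gripper_width: 33.0
```

Run:
```python
from h import *
N=nestR(63.35); C=np.array([642.5,172.2,118.8])
togo(C+N@[0.5,0,9],N[:,0],-N[:,2]); print('F nest',N.T@sense()['ft_force'])
```

```text
t 10.35 pos [641.6 168.9 126.9] rot [179.9 -30.1  63.4] F [-2.  -1.7  1.3] w 33.0
shift mm(tool) [-0.7 -0.7 -0.3] world [-0.9 -0.4 -0.1] turn(tool) [ 0.12 -0.1   0.  ]
F nest [-1.4408538   1.007139    2.34317853]
```

Contact is felt, with about 4 N coming from the floor and no side load. I'll release and back off.

Request:
{"method": "play_rows", "body": {
  "rows": [
    [0.2, 0, 0, 0, 0, 0, 0],
    [0, 0, 0, 0, 0, 0, 0],
    [-0.2, 0, 0, 0, 0, 0, 0],
    [-0.2, 0, 0, 0, 0, 0, 0],
    [-0.2, 0, 0, 0, 0, 0, 0]
  ]
}}

```text
time_s: 10.77
position: [643.1, 169.7, 128.1]
tool_rot: [179.7, -30.2, 63.4]
ft_force: [-1.3, 0.5, 0.3]
gripper_width: 51.6
```

Request:
{"method": "play_rows", "body": {
  "rows": [
    [-0.2, 0, 0, -0.01, 0, 0, 0],
    [-0.2, 0, 0, -0.02, 0, 0, 0],
    [-0.2, 0, 0, -0.03, 0, 0, 0],
    [-0.2, 0, 0, -0.02, 0, 0, 0],
    [-0.2, 0, 0, 0, 0, 0, 0]
  ]
}}

```text
time_s: 11.18
position: [622.9, 133.0, 200.6]
tool_rot: [179.9, -30.2, 63.5]
ft_force: [0.1, 0.1, 0.2]
gripper_width: 51.4
```

Request:
{"method": "play_rows", "body": {
  "rows": [
    [1, -0.015, 0, 0, 0, 0, 0],
    [1, -0.02, 0, 0, 0, 0, 0],
    [1, -0.02, 0, 0, 0, 0, 0],
    [1, 0, 0, 0, 0, 0, 0],
    [1, 0, 0, 0, 0, 0, 0]
  ]
}}

```text
time_s: 11.6
position: [602.6, 89.4, 175.9]
tool_rot: [179.4, -30.4, 63.7]
ft_force: [-0.8, 0.7, 1.2]
gripper_width: -0.1
```

```bash
python3 look.py v9
python3 - <<'E'
from h import *
N=nestR(63.35); C=np.array([642.5,172.2,118.8])
togo(C+N@[-55.5,0,6],N[:,0],-N[:,2]); print('F nest',N.T@sense()['ft_force'])
E
```

```text
scene blue 151 mean [-1.5 -1.9 27.7] x [-20.8  17.5] y [-12.3  11. ]
  red 59 [-57.9  -3.7  -0. ]
top blue 127 mean [ 0.  -0.6 29.3] x [-19.   19.6] y [-13.   10.8]
  red 127 [-51.8   0.7   2.1]
t 11.7 pos [602.8  89.8 176. ] rot [179.4 -30.3  63.7] F [ 1.1 -0.1 -0.3] w 0.0
shift mm(tool) [-5.4 -2.1 89.2] world [ 16.8  36.8 -79.8] turn(tool) [ 0.42 -0.35  0.34]
F nest [ 0.17785818 -1.01408565 -0.4804611 ]
```

View pics/v9_scene.png

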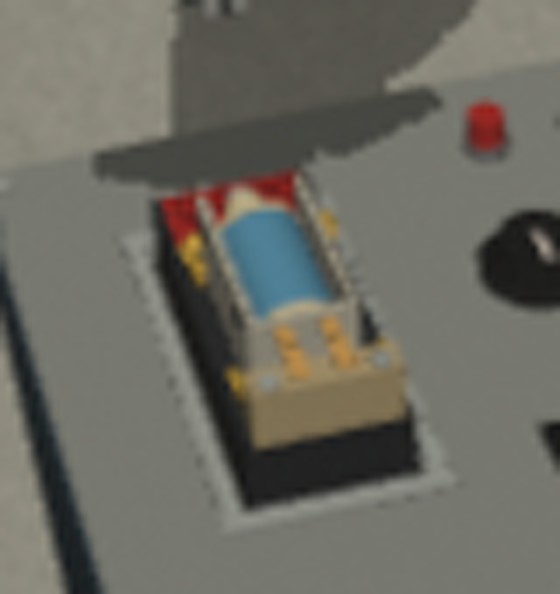

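The coil is seated between the guides with its lugs over the contacts, at (290,350) and (340,340). With the fingers shut, I'll move over the thumb plate.

Request:
{"method": "play_rows", "body": {
  "rows": [
    [1, -0.003, -0.002, 0.015, 0.4, -0.3, 0.3],
    [1, -0.002, 0, 0.025, 0, 0, 0],
    [1, 0, 0, 0.02, 0, 0, 0],
    [1, 0, 0, 0.008, 0, 0, 0],
    [1, 0, 0, 0, 0, 0, 0],
    [1, 0, 0, 0, 0, 0, 0]
  ]
}}

```text
time_s: 12.2
position: [617.4, 125.2, 112.9]
tool_rot: [179.8, -30.2, 63.8]
ft_force: [-0.2, -0.4, 0.0]
gripper_width: -0.1
```

```bash
cat > st.py <<'E'
from h import *
N=nestR(63.35); C=np.array([642.5,172.2,118.8])
togo(C+N@[-55.5,0,1],N[:,0],-N[:,2]); print('F nest',(N.T@sense()['ft_force']).round(1),'TCP nest',(N.T@(sense()['position']-C)).round(1))
E
python3 st.py
```

```text
t 12.2 pos [617.4 125.2 112.9] rot [179.8 -30.2  63.8] F [-0.2 -0.4  0. ] w -0.1
shift mm(tool) [-6.5  1.3 20.5] world [  3.3   3.6 -21. ] turn(tool) [-0.04 -0.2   0.37]
F nest [-0.4  0.   0.2] TCP nest [-49.1   1.3  21.6]
```

Request:
{"method": "play_rows", "body": {
  "rows": [
    [1, -0.006, 0, -0.003, 0, 0, 0],
    [1, -0.001, 0.001, 0, 0, 0, 0],
    [1, 0, 0, 0, 0, 0, 0]
  ]
}}

```text
time_s: 12.45
position: [615.3, 117.8, 113.5]
tool_rot: [179.7, -30.2, 63.9]
ft_force: [-0.6, -0.1, 0.5]
gripper_width: 0.2
```

```bash
python3 st.py; python3 look.py v10
```

```text
t 12.45 pos [615.3 117.8 113.5] rot [179.7 -30.2  63.9] F [-0.6 -0.1  0.5] w 0.2
shift mm(tool) [-0.2 -0.1 24.8] world [  5.4  11.  -21.6] turn(tool) [ 0.01 -0.24  0.47]
F nest [-0.   0.5  0.6] TCP nest [-55.4  -0.1  25.8]
scene blue 149 mean [-1.5 -1.9 27.8] x [-21.   17.9] y [-12.2  11.1]
  red 49 [-56.9  -5.5  -0. ]
top blue 129 mean [ 0.1 -0.7 29.3] x [-19.7  19.2] y [-13.3  10.9]
  red 98 [-49.3   2.1   2.9]
```

View pics/v10_scene.png

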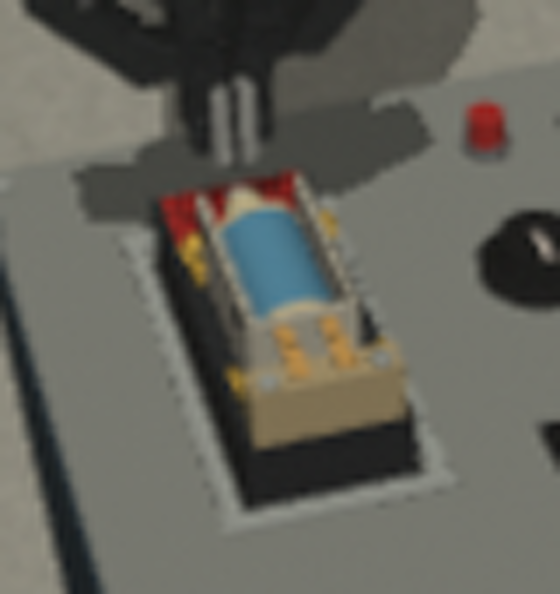

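Fingers are shut above the thumb plate, clear of the plunger, and the coil is unmoved. I'll descend.

Request:
{"method": "play_rows", "body": {
  "rows": [
    [1, -0.0005, 0, 0.008, 0, 0, 0],
    [1, -0.0005, 0, 0.008, 0, 0, 0],
    [1, 0, 0, 0.004, 0, 0, 0],
    [1, 0, 0, 0, 0, 0, 0]
  ]
}}

```text
time_s: 12.88
position: [620.8, 125.4, 95.2]
tool_rot: [179.5, -30.3, 63.8]
ft_force: [0.5, -0.5, 0.4]
gripper_width: -0.2
```

```bash
python3 st.py
```

```text
t 12.88 pos [620.8 125.4  95.2] rot [179.5 -30.3  63.8] F [ 0.5 -0.5  0.4] w -0.2
shift mm(tool) [ 0.9 -1.6  4.3] world [-0.1  3.4 -3.3] turn(tool) [ 0.21 -0.25  0.43]
F nest [ 0.  -0.7  0.5] TCP nest [-56.4  -1.6   5.3]
```

Now push about 27 mm in total, keeping the speed moderate.

Request:
{"method": "play_rows", "body": {
  "rows": [
    [1, 0, -0.001, 0.004, 0, 0, 0],
    [1, 0, 0, 0.004, 0, 0, 0],
    [1, 0, 0, 0.005, 0, 0, 0],
    [1, 0, 0, 0.005, 0, 0, 0],
    [1, 0, 0, 0.005, 0, 0, 0]
  ]
}}

```text
time_s: 13.3
position: [625.5, 136.8, 74.1]
tool_rot: [179.5, -30.2, 63.8]
ft_force: [-3.1, -2.5, 5.8]
gripper_width: 0.1
```

```bash
python3 st.py
```

```text
t 13.3 pos [625.5 136.8  74.1] rot [179.5 -30.2  63.8] F [-3.1 -2.5  5.8] w 0.1
shift mm(tool) [  1.   -0.6 -20.1] world [-4.7 -8.  17.8] turn(tool) [ 0.2  -0.23  0.43]
F nest [-0.2  1.6  6.9] TCP nest [-56.4  -0.7 -19.1]
```

Request:
{"method": "play_rows", "body": {
  "rows": [
    [1, 0, 0, 0.002, 0, 0, 0],
    [1, 0, 0, 0.003, 0, 0, 0],
    [1, 0, 0, 0.002, 0, 0, 0]
  ]
}}

```text
time_s: 13.55
position: [627.0, 139.3, 69.0]
tool_rot: [179.6, -30.2, 63.8]
ft_force: [-26.8, -23.0, 52.1]
gripper_width: -0.2
```

```bash
python3 st.py
```

```text
t 13.55 pos [627.  139.3  69. ] rot [179.6 -30.2  63.8] F [-26.8 -23.   52.1] w -0.2
shift mm(tool) [  1.   -0.8 -25.9] world [ -6.3 -10.5  22.9] turn(tool) [ 0.16 -0.18  0.43]
F nest [-2.2 13.6 61.5] TCP nest [-56.4  -0.9 -24.9]
```

The tray is at its stop, with 61 N against the 120 N wrist limit. I'll retreat straight out, then clear the view.

Request:
{"method": "play_rows", "body": {
  "rows": [
    [1, 0, 0, -0.005, 0, 0, 0],
    [1, -0.001, 0, -0.008, 0, 0, 0],
    [1, -0.002, 0, -0.02, 0, 0, 0],
    [1, -0.01, 0, -0.03, 0, 0, 0],
    [1, -0.02, 0, -0.03, 0, 0, 0],
    [1, -0.03, 0, -0.03, 0, 0, 0],
    [1, -0.02, 0, -0.01, 0, 0, 0],
    [1, 0, 0, 0, 0, 0, 0],
    [1, 0, 0, 0, 0, 0, 0]
  ]
}}

```text
time_s: 14.3
position: [563.9, 12.7, 145.3]
tool_rot: [179.4, -30.3, 64.2]
ft_force: [0.6, 0.3, 0.3]
gripper_width: 0.2
```

```bash
python3 st.py; python3 look.py v11
python3 - <<'E'
from h import *
for n in('scene','top'):
    p,d,W=cloud(n); save('full_%s.png'%n,p); Z=np.load(n+'0.npz'); 
    m=(np.abs(p.astype(int)-Z['p']).sum(-1)>90); nl,lab,st,ce=cv2.connectedComponentsWithStats(m.astype(np.uint8))
    print(n,[(s.tolist()) for s in st[1:] if s[4]>15])
E
```

```text
t 14.3 pos [563.9  12.7 145.3] rot [179.4 -30.3  64.2] F [0.6 0.3 0.3] w 0.2
shift mm(tool) [ 84.7  -0.6 111.2] world [ 56.8 116.1 -53.4] turn(tool) [ 0.17 -0.26  0.7 ]
F nest [ 0.6 -0.5  0. ] TCP nest [-140.7   -1.3  111.8]
scene blue 154 mean [-1.5 -2.3  9.8] x [-20.3  17.5] y [-12.7  11.3]
  red 4 [-30.8 -17.3   2.9]
top blue 121 mean [-0.2 -0.8 11.3] x [-19.6  18.8] y [-13.2  11. ]
scene [[352, 0, 37, 19, 573], [481, 4, 6, 42, 107], [333, 7, 19, 39, 69], [389, 11, 11, 12, 70], [308, 19, 179, 252, 11077], [546, 44, 8, 30, 156], [315, 51, 17, 29, 145], [484, 54, 7, 14, 62], [494, 63, 38, 13, 221], [283, 67, 28, 23, 159], [535, 73, 10, 4, 29], [478, 75, 8, 14, 70], [542, 74, 15, 30, 238], [496, 76, 32, 30, 291], [532, 80, 9, 16, 47], [358, 99, 100, 62, 2142], [527, 105, 17, 16, 58], [277, 148, 25, 15, 183], [517, 149, 6, 14, 52], [457, 164, 32, 11, 125], [517, 168, 8, 12, 61], [329, 171, 12, 4, 26], [506, 181, 11, 4, 28], [346, 291, 34, 30, 591], [361, 324, 24, 15, 153]]
top [[184, 144, 34, 29, 389], [216, 161, 11, 18, 43], [223, 166, 250, 234, 15670], [303, 197, 18, 30, 271], [358, 205, 20, 26, 229], [336, 212, 4, 9, 16], [297, 236, 7, 9, 44], [412, 288, 191, 112, 7258], [209, 364, 10, 13, 37], [233, 377, 32, 23, 341], [207, 378, 27, 22, 217], [270, 380, 6, 9, 31], [511, 382, 18, 18, 57], [357, 397, 12, 3, 27]]
```

View pics/v11_scene.png

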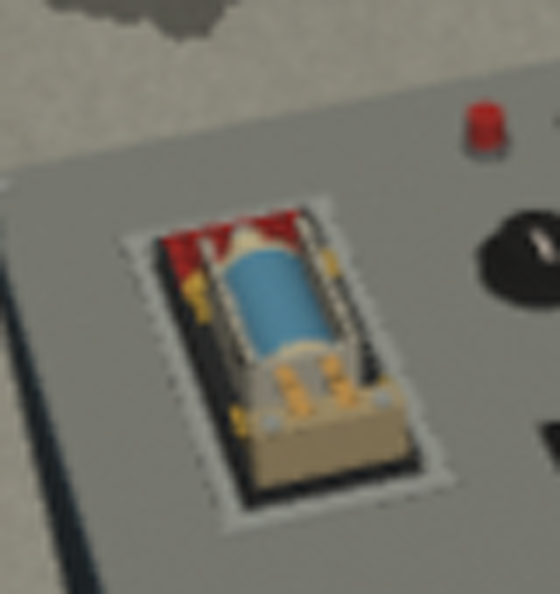

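View pics/full_top.png

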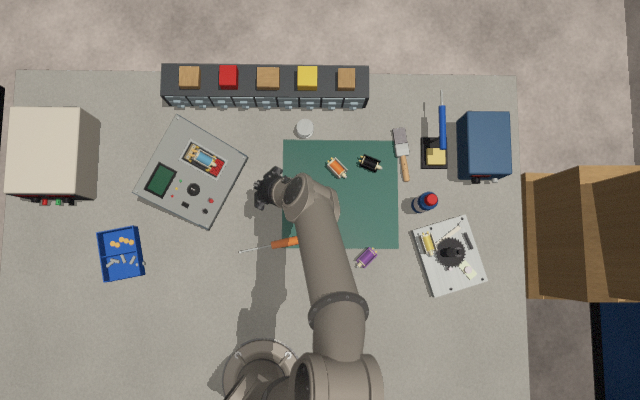

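The tray has sunk by 18.0 mm in both views (27.8→9.8 and 29.3→11.3), and the coil is still between its guides. One idle second to confirm, then I'll hand in.

Request:
{"method": "play_rows", "body": {
  "rows": [
    [1, 0, 0, -0.01, 0, 0, 0],
    [1, 0, 0, 0, 0, 0, 0],
    [1, 0, 0, 0, 0, 0, 0],
    [1, 0, 0, 0, 0, 0, 0],
    [1, 0, 0, 0, 0, 0, 0],
    [1, 0, 0, 0, 0, 0, 0],
    [1, 0, 0, 0, 0, 0, 0],
    [1, 0, 0, 0, 0, 0, 0]
  ]
}}

```text
time_s: 15.17
position: [561.9, 16.4, 154.5]
tool_rot: [179.5, -30.4, 64.9]
ft_force: [-0.2, -1.5, -0.9]
gripper_width: 0.1
```

```bash
python3 look.py v12; python3 -c "
from h import *
s=sense(); print(s['time_s'],s['ft_force'].round(1)); print(finish_job())"
```

```text
scene blue 154 mean [-1.8 -2.2  9.5] x [-20.8  17.6] y [-12.6  11.3]
  red 3 [-31.6 -15.    4.5]
top blue 123 mean [ 0.  -0.7 10.7] x [-19.3  19.2] y [-13.2  10.8]
15.2667 [ 0.4 -0.1  0.9]
the job is handed in; nothing more can be done
None
```

I gripped the blue solenoid by its side plates and carried it to the tester. I lowered it into the tray with about 4 N of contact and no jamming, released it, and pushed the tray in by the thumb plate until it latched. The job was handed in at 15.3 s.

- **Tray latched:** after I let go, the solenoid stood 18.0 mm lower in both camera views, which matches the latched position. About 0.9 s later both views still agreed, to within 0.6 mm.
- **Solenoid seated:** it was still flat between the yellow guides with its lugs over the contact block. The wrist force was about zero, so the robot was touching nothing.
- **Other things on the bench:** I saw nothing else displaced. In the last top view the arm hid the white solenoid and one purple look-alike, so I did not check those two after the carry.
- **Force at the stop:** the push reached the tray's stop and peaked near 61–65 N through the fingertips, more than needed but under the 120 N wrist limit.

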